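# Stand the reagent bottles in their spill trays

### The arm

A 6-joint arm with a two-finger parallel gripper is mounted at the origin on the work surface. World frame = base frame: x ahead of the robot, y to its left, z up, the work surface at z = 0. Lengths are in m, angles in rad, forces in N, time in s.
With the tool pointing down it reaches from about 0.15 to 0.775 m from the base axis. Payload 6.1 kg.
Tool frame: the origin (TCP) lies at the very end of the fingers, on their centre line; the grasp point (between the pads) lies r.hold_point_z behind it (r.hold_point_z is the distance from the TCP to the grasp point, in m); z points along the fingers, y is the line along which they close (so a half turn about z gives the same grasp; the last joint's range is limited). The gripper opens to 85 mm and grips with 20 to 120 N. Pads are 22 mm wide; open, the fingers measure 114 mm over their backs; the gripper's body (76 mm by 85 mm) begins 54 mm behind the grasp point. The pads swing forward as they close: fully open they stand 13 mm farther back than shut.
Start: joints at [1.329, 0.126, -0.04, 1.405, 0, 1.571], TCP at [0.126, 0.51, 0.231] pointing down, gripper open.
Joint ranges: [-2.72, 2.72], [-0.95, 1.95], [-1.27, 1.35], [-1.78, 2.02], [-1.46, 1.47], [-3.14, 3.14]. Speed limits (rad/s): [2.39, 2.39, 3.01, 3.14, 3.14, 3.14].

### API

Orientations are given as a unit quaternion [x, y, z, w].
In Python, from rig import r gives the robot as it stands. The module is installed in compiled form; this text tells all that it offers.
- The arm moves only by the tool apply_moves, never from a script. Its argument "rows" is one flat list of numbers, 6 for each row, row after row: the shift along the tool's x, y, z normalised to -1 to 1, where 1 is 0.025 m, then the turn, a rotation vector about the tool's x, y, z normalised to -1 to 1, where 1 is 4 degrees. In form: [x, y, z, rx, ry, rz, x, y, z, rx, ry, rz, ...]. A call has 1 to 8 rows; each row shifts and turns the commanded pose from where the row before left it, along the tool's axes as they then stand; what a row does not reach is not made up. A row lasts 1/12 s, in which the tool goes at most 41.7 mm and 7.16 degrees, less where a joint would pass 70% of its speed; a pose out of reach is approached as far as the arm can. A call with a number of a shift or a turn outside -1 to 1 is refused whole. A call with a gripper value outside its range is refused whole. "gripper" is the closure, from 0 (fully open) to 1 (shut), set as the call begins (left out, the last holds). The fingers move at their own pace and stop on an object; the grip force is fixed at half the most. Time passes only in rows, so rows that do not move let the fingers close. It gives the time, the measured TCP pose, the force, the opening and the grip force at its end, in the units of the state.
- r.read_state(): the state, without advancing time (a new reading comes with each control period).
- r.capture(name): name is "side" or "top" or "wrist"; returns (picture, depth): 384x512x3 uint8, blue, green, red; 384x512 float32, m along the optical axis (not along the pixel's ray), 0 where there is no reading.
- r.camera_params(name): a dict with "fx", "fy", "cx", "cy" (pixels), "dist" ([k1, k2, p1, p2, k3] as OpenCV has them; the pictures are not rectified), "eye" and "attitude" of the camera in the world. Camera axes: x right, y down, z forward; pixel columns grow to the right and rows downward; lengths in m; the calibration is good to about 2 mm. A picture is of the moment at which its call begins: read the wrist's pose just before it. camera_params takes no time and is no camera call; for the wrist camera it gives the pose at the moment of the call.
- r.hand_in(): hands the job in; it is judged then, once.
The state is a dict: "time_s": time; "joint_pos": joint angles; "joint_velocities": joint speeds; "joint_efforts": joint torques, N m; "ee_pos": TCP position; "ee_rot": TCP orientation; "wrist_force": force on the tool from outside, world axes, zero at the start; "torque": the same for the moment, N m; "finger_gap": opening from 0.0 (shut) to 1.0 (fully open); "gripper_force": force on a finger pad.
Only numpy, scipy, OpenCV 4.12 (cv2) and the standard library are available. Lean on these libraries where they do the work, as an engineer would, in place of code of your own. Each camera call takes 0.05 s, during which the arm holds its last target. There are 200 camera calls.

### The job

Stand each of the four amber reagent bottles upright in the empty white spill tray that matches its base in shape and size: wide round, slim round, square and oblong. Each must be about in the middle of its tray, flat on the tray's floor and not up on its rim. They are glass: set them down gently, do not tip any over, and leave the dispenser bottle and the beaker where they are.

Things in the scene. Friction and masses are not known exactly. Their poses are not given: they have to be found in the camera images.
- wide_bottle: Loose amber glass reagent bottle, round and wide, the largest, with black screw cap. Base 62 mm in diameter; full width up to 64 mm height; total height 105 mm; cap 36 mm in diameter, 20 mm tall (its top at 105 mm), centred on the bottle's axis. Origin: centre of the underside, z up. Fragile: a 50 mm drop or hard push down breaks it. Weighs about 0.4 kg.
- slim_bottle: Loose amber glass reagent bottle, round and slim, the smallest, with black screw cap. Base 36 mm in diameter; full width up to 46 mm height; total height 80 mm; cap 26 mm in diameter, 20 mm tall (its top at 80 mm), centred on the bottle's axis. Origin: centre of the underside, z up. Fragile: a 50 mm drop or hard push down breaks it. Weighs about 0.1 kg.
- square_bottle: Loose amber glass reagent bottle, square in plan, with black screw cap. Base 48 x 48 mm; full width up to 64 mm height; total height 95 mm; cap 30 mm in diameter, 20 mm tall (its top at 95 mm), centred on the bottle's axis. Origin: centre of the underside, z up. Fragile: a 50 mm drop or hard push down breaks it. x and y axes are square to its sides. Weighs about 0.26 kg.
- oblong_bottle: Loose amber glass reagent bottle, oblong in plan, with black screw cap. Base 66 mm along x, 34 mm along y; full width up to 58 mm height; total height 88 mm; cap 28 mm in diameter, 20 mm tall (its top at 88 mm), centred on the bottle's axis. Origin: centre of the underside, z up. Fragile: a 50 mm drop or hard push down breaks it. Weighs about 0.2 kg.
- wide_tray: Fixed shallow white plastic spill tray, the large round one; outer size (mm) 86 in diameter, inside (mm) 80 in diameter; 12 mm tall, walls 3 mm, floor 3 mm thick. For the wide round bottle. Origin: centre of the underside, on the bench, z up.
- slim_tray: Fixed shallow white plastic spill tray, the small round one; outer size (mm) 60 in diameter, inside (mm) 54 in diameter; 12 mm tall, walls 3 mm, floor 3 mm thick. For the slim round bottle. Origin: centre of the underside, on the bench, z up.
- square_tray: Fixed shallow white plastic spill tray, square; outer size (mm) 72 x 72, inside (mm) 66 x 66; 12 mm tall, walls 3 mm, floor 3 mm thick. For the square bottle. Origin: centre of the underside, on the bench, z up. x and y axes are square to its sides.
- oblong_tray: Fixed shallow white plastic spill tray, oblong; outer size (mm) 90 along x, 58 along y, inside (mm) 84 along x, 52 along y; 12 mm tall, walls 3 mm, floor 3 mm thick. For the oblong bottle. Origin: centre of the underside, on the bench, z up. The oblong bottle goes in only with its long side along the tray's long side, to within about 15 degrees.
- dispenser: Bystander: big amber dispenser bottle with white head and a thin bent spout, 86 mm in diameter, 165 mm tall in all (spout reaching 56 mm from the axis towards its -x), standing loose at the left of the work. Origin: centre of the underside. Not to be disturbed.
- beaker: Bystander: empty clear plastic beaker, 72 mm in diameter, 85 mm tall, standing loose at the right of the work. Origin: centre of the underside. Not to be disturbed.
Mind the look-alikes: they are no part of the job. What is shaped like the square_bottle but green is not meant.

How it is judged:
At the end, for the whole second after the job is handed in: Each bottle stands in its own tray: its axis within 13 mm of the tray's centre, its underside on the tray floor (1 to 6 mm above the tray's underside), leaning less than about 3 degrees, released and at rest (horizontal distance between wide_bottle and wide_tray below 0.013 m and z of wide_bottle in the frame of wide_tray between 0.001 and 0.006 m and angle between each of wide_bottle, slim_bottle, square_bottle, oblong_bottle's own z axis and vertical below 0.06 rad and linear speed of each of wide_bottle, slim_bottle, square_bottle, oblong_bottle below 0.02 m/s and contact force between each of wide_bottle, slim_bottle, square_bottle, oblong_bottle and the fingers below 0.1 N and horizontal distance between slim_bottle and slim_tray below 0.013 m and z of slim_bottle in the frame of slim_tray between 0.001 and 0.006 m and horizontal distance between square_bottle and square_tray below 0.013 m and z of square_bottle in the frame of square_tray between 0.001 and 0.006 m and horizontal distance between oblong_bottle and oblong_tray below 0.013 m and z of oblong_bottle in the frame of oblong_tray between 0.001 and 0.006 m); the robot touches nothing.
It fails at once if a bottle is dropped or rammed into its tray (contact force over 80 N) (contact force between wide_bottle and wide_tray above 80 N or contact force between slim_bottle and slim_tray above 80 N or contact force between square_bottle and square_tray above 80 N or contact force between oblong_bottle and oblong_tray above 80 N).
It fails at once if a bottle is tipped or knocked over (leans more than about 35 degrees) (angle between any of wide_bottle, slim_bottle, square_bottle, oblong_bottle's own z axis and vertical above 0.6 rad).
It fails at once if the dispenser bottle or the beaker is shifted by more than 25 mm or tipped (distance of any of dispenser, beaker from where it was at the start of the episode above 0.025 m or angle between any of dispenser, beaker's own z axis and vertical above 0.3 rad).
It also fails if it takes over 112 s, if anything falls off the work surface, if the arm or the gripper's body presses on something with over 40 N, if the wrist force passes 120 N, or if a joint passes its speed limit or range.

## Working session

There is one attempt and no reset: what is moved stays moved. The work goes in short steps, Python scripts to look and compute and a tool call to move; the robot and the scene stay as the last step left them, time stands still between calls to the robot, and variables do not carry over. Pictures are saved under pics/ and viewed, at most 14 in all, crops included, and the job is handed in when it is done.

Besides the shell and the picture viewer there is one more tool, called after "Request:" by a JSON object that holds its "method" and its "body". apply_moves: Moves the arm, as the interface text tells. Scaled input: -1 to 1 covers 0.025 m each way for a shift and 4 degrees each way for a turn. Its arguments: {"type":"object","properties":{"rows":{"type":"array","items":{"type":"number"}},"gripper":{"type":"number"}},"required":["rows"]}

```bash
mkdir -p pics
python3 - <<'E'
from rig import r
import cv2,numpy as np
s=r.read_state();print(s, r.hold_point_z)
for n in("top","side"):
    p,d=r.capture(n);cv2.imwrite(f"pics/{n}0.png",p);np.savez(f"{n}0.npz",p=p,d=d);print(n,r.camera_params(n))
E
```

```text
{'time_s': 0.0, 'joint_pos': array([ 1.32899334e+00,  1.26371466e-01, -4.06180257e-02,  1.40539402e+00,
       -6.99663822e-06,  1.57081083e+00]), 'joint_velocities': array([ 0.00022498, -0.00070798, -0.00031215,  0.00136422, -0.00030554,
        0.00023969]), 'joint_efforts': array([ 6.27391837e-04, -4.35918117e+01,  3.52922273e+01,  1.73483620e-02,
       -2.01722478e-04,  4.51081092e-06]), 'ee_pos': array([0.12561678, 0.5093274 , 0.23052836]), 'ee_rot': array([ 1.20614327e-01,  9.92699126e-01, -7.88223494e-04, -9.22346117e-05]), 'wrist_force': array([ 0.32573761,  0.03389081, -0.83675741]), 'torque': array([ 0.0170052 ,  0.02906411, -0.01136148]), 'gripper_force': 0.0, 'finger_gap': 1.0023429170243205} 0.0187
top {'fx': 468.52908897695465, 'fy': 468.52908897695465, 'cx': 250.6800678872084, 'cy': 190.27050022050625, 'dist': array([-0.01050074,  0.        ,  0.        ,  0.        ,  0.        ]), 'eye': array([ 0.48306234, -0.00399891,  1.50743183]), 'attitude': array([-0.7011244 ,  0.71172625, -0.03273985,  0.02825641])}
side {'fx': 372.76910180608195, 'fy': 372.76910180608195, 'cx': 251.5640901842478, 'cy': 195.12725928118235, 'dist': array([-0.0049772,  0.       ,  0.       ,  0.       ,  0.       ]), 'eye': array([0.32369128, 0.72776278, 0.65441457]), 'attitude': array([-0.14014308,  0.88949263, -0.42795607,  0.07756533])}
```

View pics/top0.png

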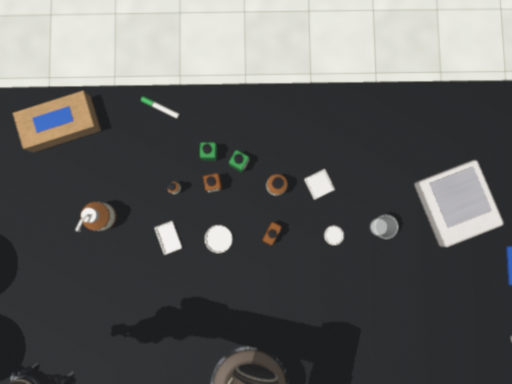

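View pics/side0.png

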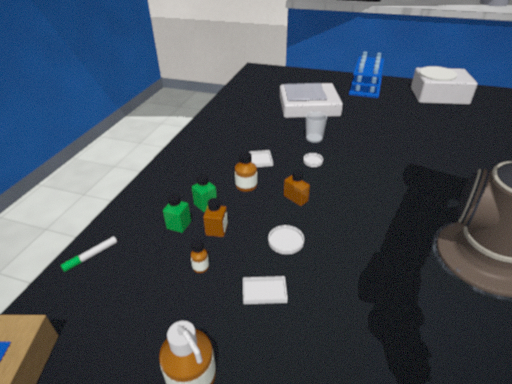

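The top view has the robot at the bottom, image up = +x and image left = +y. Bottles: slim (174,188), square (212,183), wide (277,185), oblong (272,234). Trays: oblong (168,238), wide (218,239), square (319,184), slim (334,235). The green look-alikes are at (208,151) and (239,160), the dispenser at (97,216), the beaker at (385,227). The side view shows the same layout.

```bash
cat > h.py <<'E'
import numpy as np,cv2
from scipy.spatial.transform import Rotation as R
def rays(c,uv):
    K=np.array([[c['fx'],0,c['cx']],[0,c['fy'],c['cy']],[0,0,1]])
    n=cv2.undistortPoints(np.float64(uv).reshape(-1,1,2),K,c['dist'])[:,0]
    return R.from_quat(c['attitude']).apply(np.c_[n,np.ones(len(n))])
def plane(c,uv,z):
    v=rays(c,uv);return c['eye']+v*((z-c['eye'][2])/v[:,2])[:,None]
def cloud(c,d):
    h,w=d.shape;v,u=np.mgrid[:h,:w]
    P=c['eye']+rays(c,np.c_[u.ravel(),v.ravel()])*d.reshape(-1,1)
    P=P.reshape(h,w,3);P[d==0]=np.nan;return P
E
python3 - <<'E'
from rig import r
from h import *
B=dict(wide=(277,185,.105),slim=(174,188,.08),square=(212,183,.095),oblong=(272,234,.088))
T=dict(wide=(218,239),slim=(334,235),square=(319,184),oblong=(168,238))
z=np.load('top0.npz');p,d=z['p'],z['d'];c=r.camera_params('top');P=cloud(c,d)
cs=r.camera_params('side');zs=np.load('side0.npz');Ps=cloud(cs,zs['d']);ps=zs['p']
hsv=cv2.cvtColor(p,cv2.COLOR_BGR2HSV)
print('bench z',np.nanmedian(P[270:300,150:300,2]))
for n,(u,v,H) in B.items():
    q=P[v-16:v+16,u-16:u+16].reshape(-1,3)
    cap=q[q[:,2]>H-.008];b=q[q[:,2]>.025]
    rc=cv2.minAreaRect((b[:,:2]*1000).astype(np.float32))
    cx=np.median(cap[:,:2],axis=0)
    qs=Ps.reshape(-1,3);m=(np.hypot(*(qs[:,:2]-cx).T)<.05)&(qs[:,2]>H-.006);sc=qs[m]
    print(n,'cap',len(cap),cap.mean(0).round(4),cap[:,2].max().round(4),'rect',np.round(rc[0],1),np.round(rc[1],1),round(rc[2],1),'side cap',m.sum(),sc.mean(0).round(4))
for n,(u,v) in T.items():
    m=np.zeros(p.shape[:2],np.uint8);m[v-22:v+22,u-22:u+22]=1
    w=((p.min(2)>110)&(m>0)).astype(np.uint8)
    k=max(cv2.findContours(w,0,1)[0],key=cv2.contourArea)
    pl=plane(c,k[:,0],.012)
    rc=cv2.minAreaRect((pl[:,:2]*1000).astype(np.float32));
    print(n,'tray',np.round(rc[0],1),np.round(rc[1],1),round(rc[2],1))
    # side: white pixels near it
    qs=Ps.reshape(-1,3);sel=(np.hypot(*(qs[:,:2]-np.array(rc[0])/1000).T)<.065)&(ps.reshape(-1,3).min(1)>110)&(qs[:,2]<.03)
    rs=cv2.minAreaRect((qs[sel][:,:2]*1000).astype(np.float32));print('   side',np.round(rs[0],1),np.round(rs[1],1),round(rs[2],1))
for n,(u,v) in dict(disp=(97,216),beaker=(385,227)).items():
    q=P[v-22:v+22,u-22:u+22].reshape(-1,3);q=q[q[:,2]>.03];print(n,q[:,:2].min(0),q[:,:2].max(0))
for n,(u,v) in dict(g1=(208,151),g2=(239,160)).items():
    q=P[v-16:v+16,u-16:u+16].reshape(-1,3);q=q[q[:,2]>.03];print(n,q[:,:2].min(0),q[:,:2].max(0))
E
```

```text
bench z 0.0009735019080594487
wide cap 113 [ 0.6264 -0.0947  0.1064] 0.1127 rect [624.4 -93.7] [60.6 59.3] 89.8 side cap 86 [ 0.6256 -0.0896  0.1027]
slim cap 58 [0.6233 0.2307 0.0807] 0.0857 rect [622.1 227.7] [30.5 34.7] 44.7 side cap 93 [0.6234 0.2347 0.0777]
square cap 78 [0.6357 0.1073 0.0958] 0.1008 rect [635.3 107.3] [49.8 48. ] 9.7 side cap 88 [0.6353 0.1107 0.0927]
oblong cap 65 [ 0.4744 -0.0757  0.0889] 0.0981 rect [474.1 -75.7] [33.9 65.2] 61.4 side cap 58 [ 0.4738 -0.0714  0.0854]
wide tray [460.3  91.6] [87.6 87.1] 44.3
   side [462.2  87.1] [ 89.8 102.6] 0.8
slim tray [ 465.7 -275.8] [60.3 61.2] 43.6
   side [ 467.1 -284.2] [60.7 89.7] 12.2
square tray [ 630.2 -234.6] [76.2 76.8] 25.1
   side [ 627.  -245.6] [ 71.4 102. ] 27.3
oblong tray [465.9 251.4] [95.1 63.7] 20.0
   side [466.7 247.1] [94.2 74.7] 20.8
disp [0.48989255 0.41923899] [0.57854231 0.50451996]
beaker [ 0.45475428 -0.45752402] [ 0.52452813 -0.38631816]
g1 [0.71090111 0.09484014] [0.75893706 0.14222392]
g2 [ 0.67328094 -0.00735969] [0.73448583 0.05285578]
```

```bash
cat > plan.py <<'E'
import sys
from rig import r
from h import *
def plan(pos,rot,t):
    """remaining shift (tool units of 25 mm) and turn about tool z (units of 4 deg) to x y z yaw, yaw = world angle of tool y"""
    M=R.from_quat(rot).as_matrix()
    yaw=np.degrees(np.arctan2(M[1,1],M[0,1]))
    dy=(t[3]-yaw+90)%180-90
    tz=M.T@[0,0,-1.]; tilt=np.degrees(np.cross([0,0,1],tz))
    return (M.T@(np.array(t[:3])-pos)/.025).round(2), round(-dy/4,2), (tilt/4).round(2), round(yaw,1)
if __name__=='__main__':
    s=r.read_state();t=[float(a) for a in sys.argv[1:]]
    pos,rot=s['ee_pos'],s['ee_rot']
    for i in range(0,len(t),4):
        print(*plan(pos,rot,t[i:i+4]))
        pos=np.array(t[i:i+3]);a=np.radians(t[i+3])
        y=np.array([np.cos(a),np.sin(a),0]);z=np.array([0,0,-1.]);rot=R.from_matrix(np.c_[np.cross(y,z),y,z]).as_quat()
    print('t',round(s['time_s'],2),s['ee_pos'].round(4),'gap',round(s['finger_gap'],3),'F',s['wrist_force'].round(1),s['gripper_force'])
E
python3 plan.py .623 .231 .15 90
```

```text
[-21.98  -6.04   3.23] -3.46 [-0.02  0.    0.  ] 76.1
t 0.1 [0.1256 0.5094 0.2306] gap 1.003 F [ 0.3 -0.4 -0.4] 0.0
```

Request:
{"method": "apply_moves", "body": {"rows": [-1, -0.28, 0, 0, 0, 0, -1, -0.28, 0, 0, 0, 0, -1, -0.28, 0, 0, 0, 0, -1, -0.28, 0, 0, 0, 0, -1, -0.28, 0, 0, 0, 0, -1, -0.28, 0, 0, 0, 0, -1, -0.28, 0, 0, 0, 0, -1, -0.28, 0, 0, 0, 0], "gripper": 0}}

```text
time_s: 0.77
ee_pos: [0.3073, 0.4065, 0.2309]
ee_rot: [0.121, 0.993, -0.0, -0.0]
wrist_force: [0.3, 0.3, 0.1]
finger_gap: 1.002
gripper_force: 0.0
```

Request:
{"method": "apply_moves", "body": {"rows": [-1, -0.27, 0, 0, 0, 0, -1, -0.27, 0, 0, 0, 0, -1, -0.27, 0, 0, 0, 0, -1, -0.27, 0, 0, 0, 0, -1, -0.27, 0, 0, 0, 0, -1, -0.27, 0, 0, 0, 0, -1, -0.27, 0, 0, 0, 0, -1, -0.27, 0, 0, 0, 0]}}

```text
time_s: 1.43
ee_pos: [0.4886, 0.3062, 0.2308]
ee_rot: [0.121, 0.993, -0.0, -0.0]
wrist_force: [0.9, -0.0, 0.6]
finger_gap: 1.0
gripper_force: 0.0
```

```bash
python3 plan.py .623 .231 .15 76
```

```text
[-5.94 -1.63  3.23] 0.04 [-0.01 -0.01  0.  ] 76.1
t 1.43 [0.4886 0.3062 0.2308] gap 1.0 F [ 0.9 -0.   0.6] 0.0
```

Request:
{"method": "apply_moves", "body": {"rows": [-1, -0.27, 0.5, 0, 0, 0, -1, -0.27, 0.5, 0, 0, 0, -1, -0.27, 0.5, 0, 0, 0, -1, -0.27, 0.5, 0, 0, 0, -1, -0.27, 0.6, 0, 0, 0, -0.94, -0.28, 0.6, 0, 0, 0, 0, 0, 0, 0, 0, 0]}}

```text
time_s: 2.02
ee_pos: [0.6237, 0.229, 0.1463]
ee_rot: [0.122, 0.992, -0.002, -0.002]
wrist_force: [-1.1, -0.2, -0.2]
finger_gap: 1.0
gripper_force: 0.0
```

```bash
python3 - <<'E'
from rig import r
from h import *
c=r.camera_params('wrist');p,d=r.capture('wrist');cv2.imwrite('pics/w1.png',p)
P=cloud(c,d);q=P.reshape(-1,3)
m=(np.hypot(q[:,0]-.623,q[:,1]-.231)<.04)&(q[:,2]>.055)&(q[:,2]<.095)
b=q[m];print(m.sum(),b.mean(0),b[b[:,2]>.074].mean(0),b.max(0),b.min(0))
E
python3 plan.py .623 .231 .02 76
```

```text
1089 [0.62240724 0.23180391 0.07853278] [0.6235366  0.23155873 0.08009853] [0.63684091 0.24395892 0.0820684 ] [0.61146621 0.21859374 0.06127104]
[-0.04  0.05  5.12] -0.0 [-0.04 -0.06  0.  ] 76.0
t 2.07 [0.6224 0.2302 0.148 ] gap 0.996 F [-0.4 -0.  -0.2] 0.0
```

View pics/w1.png

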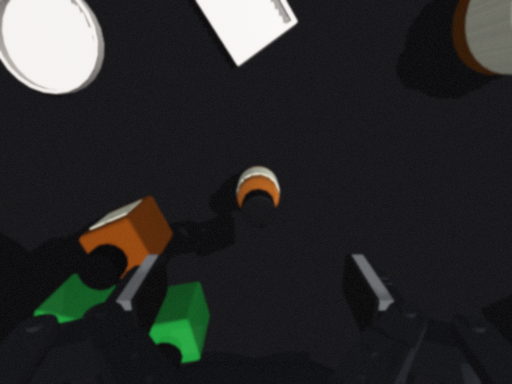

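The wrist view shows the slim cap at (260,207), midway between the open fingers. Its cloud gives (0.6235, 0.2316, 0.080), which matches the top view to 1 mm. I'll go down and grip.

Request:
{"method": "apply_moves", "body": {"rows": [-0.04, 0.05, 0.75, 0, 0, 0, 0, 0, 0.75, 0, 0, 0, 0, 0, 0.75, 0, 0, 0, 0, 0, 0.75, 0, 0, 0, 0, 0, 0.75, 0, 0, 0, 0, 0, 0.75, 0, 0, 0, 0, 0, 0.45, 0, 0, 0, 0, 0, 0.15, 0, 0, 0]}}

```text
time_s: 2.73
ee_pos: [0.6217, 0.2332, 0.0221]
ee_rot: [0.12, 0.993, -0.001, -0.001]
wrist_force: [0.2, 1.1, 0.1]
finger_gap: 1.003
gripper_force: 0.0
```

Request:
{"method": "apply_moves", "body": {"rows": [0, 0, 0, 0, 0, 0, 0, 0, 0, 0, 0, 0, 0, 0, 0, 0, 0, 0, 0, 0, 0, 0, 0, 0, 0, 0, 0, 0, 0, 0, 0, 0, 0, 0, 0, 0, 0, 0, 0, 0, 0, 0, 0, 0, 0, 0, 0, 0], "gripper": 0.65}}

```text
time_s: 3.4
ee_pos: [0.6244, 0.2333, 0.0255]
ee_rot: [0.121, 0.993, 0.001, 0.001]
wrist_force: [-0.2, -1.1, 6.3]
finger_gap: 0.398
gripper_force: 60.5
```

```bash
python3 plan.py .6235 .231 .02 76 .6235 .231 .165 76 .466 -.276 .165 76 .466 -.276 .024 76
```

```text
[ 0.01 -0.1   0.22] 0.03 [ 0.02  0.03 -0.  ] 76.1
[ 0.   0.  -5.8] -0.0 [0. 0. 0.] 76.0
[  1.21 -21.2    0.  ] -0.0 [0. 0. 0.] 76.0
[0.   0.   5.64] -0.0 [0. 0. 0.] 76.0
t 3.4 [0.6244 0.2333 0.0255] gap 0.398 F [-0.2 -1.1  6.3] 60.493013269951916
```

Request:
{"method": "apply_moves", "body": {"rows": [0, 0, -0.4, 0, 0, 0, 0, 0, -0.8, 0, 0, 0, 0, 0, -0.8, 0, 0, 0, 0, 0, -0.8, 0, 0, 0, 0, 0, -0.8, 0, 0, 0, 0, 0, -0.8, 0, 0, 0, 0, 0, -0.8, 0, 0, 0, 0, 0, -0.8, 0, 0, 0]}}

```text
time_s: 4.07
ee_pos: [0.6231, 0.2328, 0.1753]
ee_rot: [0.121, 0.993, -0.0, -0.0]
wrist_force: [0.3, 0.1, -1.9]
finger_gap: 0.399
gripper_force: 59.9
```

```bash
python3 plan.py .466 -.276 .165 76
```

```text
[  1.23 -21.27   0.41] 0.04 [-0. -0.  0.] 76.1
t 4.07 [0.6231 0.2328 0.1753] gap 0.399 F [ 0.3  0.1 -1.9] 59.853474142437335
```

Request:
{"method": "apply_moves", "body": {"rows": [0.05, -0.5, 0, 0, 0, 0, 0.06, -1, 0, 0, 0, 0, 0.06, -1, 0, 0, 0, 0, 0.06, -1, 0, 0, 0, 0, 0.06, -1, 0, 0, 0, 0, 0.06, -1, 0, 0, 0, 0, 0.06, -1, 0, 0, 0, 0, 0.06, -1, 0, 0, 0, 0]}}

```text
time_s: 4.73
ee_pos: [0.5658, 0.0522, 0.1732]
ee_rot: [0.121, 0.993, -0.0, -0.001]
wrist_force: [0.2, -0.4, 0.2]
finger_gap: 0.398
gripper_force: 59.9
```

Request:
{"method": "apply_moves", "body": {"rows": [0.06, -1, 0, 0, 0, 0, 0.06, -1, 0, 0, 0, 0, 0.06, -1, 0, 0, 0, 0, 0.06, -1, 0, 0, 0, 0, 0.06, -1, 0, 0, 0, 0, 0.06, -1, 0, 0, 0, 0, 0.06, -1, 0, 0, 0, 0, 0.06, -1, 0, 0, 0, 0]}}

```text
time_s: 5.4
ee_pos: [0.5061, -0.1388, 0.1733]
ee_rot: [0.121, 0.993, 0.0, -0.0]
wrist_force: [-0.4, -0.3, -1.4]
finger_gap: 0.395
gripper_force: 59.9
```

Request:
{"method": "apply_moves", "body": {"rows": [0.06, -1, 0, 0, 0, 0, 0.06, -1, 0, 0, 0, 0, 0.06, -1, 0, 0, 0, 0, 0.06, -1, 0, 0, 0, 0, 0.03, -0.8, 0, 0, 0, 0, 0, -0.5, 0, 0, 0, 0, 0, -0.4, 0, 0, 0, 0, 0, 0, 0, 0, 0, 0]}}

```text
time_s: 6.07
ee_pos: [0.4662, -0.2755, 0.1735]
ee_rot: [0.122, 0.993, -0.0, -0.0]
wrist_force: [-0.1, 0.9, -1.9]
finger_gap: 0.399
gripper_force: 59.9
```

```bash
cat > wtray.py <<'E'
import sys
from rig import r
from h import *
x,y,rad=map(float,sys.argv[1:4])
c=r.camera_params('wrist');p,d=r.capture('wrist');cv2.imwrite(sys.argv[4],p)
P=cloud(c,d)
m=((np.hypot(P[...,0]-x,P[...,1]-y)<rad)&(p.min(2)>90)&(P[...,2]<.022)&(P[...,2]>-.01)).astype(np.uint8)
k=max(cv2.findContours(m,0,1)[0],key=cv2.contourArea)
pl=(plane(c,k[:,0],.012)[:,:2]*1000).astype(np.float32)
print(cv2.minAreaRect(pl),'circ',cv2.minEnclosingCircle(pl))
E
python3 wtray.py .466 -.276 .05 pics/w2.png; python3 plan.py .466 -.276 .0285 76
```

```text
((466.0024719238281, -274.6065979003906), (63.204139709472656, 63.43824005126953), 30.611818313598633) circ ((465.58697509765625, -274.6448974609375), 32.349769592285156)
[ 0.   -0.06  5.8 ] 0.02 [ 0.01 -0.01  0.  ] 76.1
t 6.12 [ 0.4665 -0.2745  0.1735] gap 0.394 F [ 0.1 -0.4 -1.4] 59.918428412347566
```

View pics/w2.png

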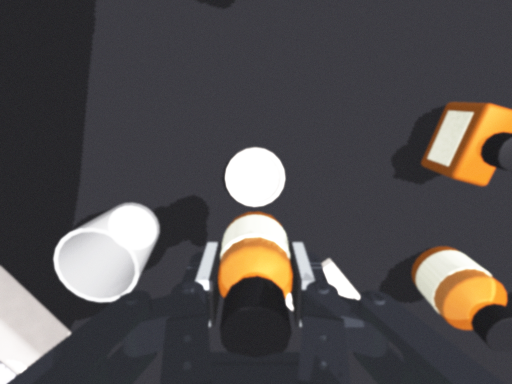

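The wrist view shows the slim tray at (255,177), measured (0.466, -0.2746), with the bottle hanging upright in the fingers. The tool is right above it. I'll lower it slowly.

Request:
{"method": "apply_moves", "body": {"rows": [0, 0, 0.5, 0, 0, 0, 0, 0, 0.9, 0, 0, 0, 0, 0, 0.9, 0, 0, 0, 0, 0, 0.9, 0, 0, 0, 0, 0, 0.9, 0, 0, 0, 0, 0, 0.7, 0, 0, 0, 0, 0, 0.4, 0, 0, 0, 0, 0, 0.2, 0, 0, 0]}}

```text
time_s: 6.78
ee_pos: [0.4664, -0.2728, 0.0372]
ee_rot: [0.12, 0.993, 0.001, -0.001]
wrist_force: [-0.4, 1.1, -0.7]
finger_gap: 0.394
gripper_force: 59.9
```

Request:
{"method": "apply_moves", "body": {"rows": [0, 0, 0.1, 0, 0, 0, 0, 0, 0.1, 0, 0, 0, 0, 0, 0.1, 0, 0, 0, 0, 0, 0.08, 0, 0, 0, 0, 0, 0, 0, 0, 0]}}

```text
time_s: 7.2
ee_pos: [0.4671, -0.2744, 0.0296]
ee_rot: [0.121, 0.993, -0.0, 0.0]
wrist_force: [0.0, 0.5, -1.3]
finger_gap: 0.396
gripper_force: 59.9
```

Request:
{"method": "apply_moves", "body": {"rows": [0, 0, 0.05, 0, 0, 0, 0, 0, 0.05, 0, 0, 0, 0, 0, 0, 0, 0, 0]}}

```text
time_s: 7.45
ee_pos: [0.4673, -0.2746, 0.0285]
ee_rot: [0.121, 0.993, -0.0, 0.001]
wrist_force: [-2.7, 0.6, 9.0]
finger_gap: 0.391
gripper_force: 60.9
```

Request:
{"method": "apply_moves", "body": {"rows": [0, 0, 0.05, 0, 0, 0, 0, 0, 0.05, 0, 0, 0, 0, 0, 0, 0, 0, 0]}}

```text
time_s: 7.7
ee_pos: [0.4675, -0.2747, 0.0284]
ee_rot: [0.121, 0.993, -0.001, 0.002]
wrist_force: [-9.0, 6.0, 27.2]
finger_gap: 0.396
gripper_force: 62.9
```

Floor contact came at 0.0285 as predicted. I'll ease off and release.

Request:
{"method": "apply_moves", "body": {"rows": [0, 0, -0.08, 0, 0, 0, 0, 0, 0, 0, 0, 0]}}

```text
time_s: 7.87
ee_pos: [0.4677, -0.2748, 0.0284]
ee_rot: [0.121, 0.993, -0.001, 0.001]
wrist_force: [-4.1, 1.9, 13.8]
finger_gap: 0.396
gripper_force: 61.6
```

Request:
{"method": "apply_moves", "body": {"rows": [0, 0, 0, 0, 0, 0, 0, 0, 0, 0, 0, 0, 0, 0, 0, 0, 0, 0, 0, 0, 0, 0, 0, 0, 0, 0, 0, 0, 0, 0, 0, 0, 0, 0, 0, 0], "gripper": 0}}

```text
time_s: 8.37
ee_pos: [0.4668, -0.2742, 0.026]
ee_rot: [0.121, 0.993, 0.0, -0.0]
wrist_force: [0.7, 0.1, -0.0]
finger_gap: 1.001
gripper_force: 0.0
```

Request:
{"method": "apply_moves", "body": {"rows": [0, 0, -0.3, 0, 0, 0, 0, 0, -0.7, 0, 0, 0, 0, 0, -0.9, 0, 0, 0, 0, 0, -0.9, 0, 0, 0, 0, 0, -0.9, 0, 0, 0, 0, 0, -0.9, 0, 0, 0, 0, 0, -0.9, 0, 0, 0, 0, 0, -0.5, 0, 0, 0]}}

```text
time_s: 9.03
ee_pos: [0.4676, -0.2747, 0.1797]
ee_rot: [0.121, 0.993, -0.001, 0.002]
wrist_force: [0.4, -0.0, 0.6]
finger_gap: 1.004
gripper_force: 0.0
```

```bash
cat > chk.py <<'E'
import sys
from rig import r
from h import *
H=dict(wide=.105,slim=.08,square=.095,oblong=.088)
n=sys.argv[1];x,y=map(float,sys.argv[2:4]);z0=float(sys.argv[4]);cam=sys.argv[5]
c=r.camera_params(cam);p,d=r.capture(cam);P=cloud(c,d)
q=P[(np.hypot(P[...,0]-x,P[...,1]-y)<.05)&(P[...,2]<H[n]+z0+.02)]
cap=q[q[:,2]>H[n]+z0-.008];b=q[(q[:,2]>.03)]
rc=cv2.minAreaRect((b[:,:2]*1000).astype(np.float32))
print(n,'cap',len(cap),cap.mean(0).round(4),'rect',np.round(rc[0],1),np.round(rc[1],1),round(rc[2],1))
E
python3 chk.py slim .466 -.275 .003 wrist;python3 chk.py slim .466 -.275 .003 side; python3 plan.py .4742 -.0755 .17 61.4
```

```text
slim cap 766 [ 0.4676 -0.2746  0.0829] rect [ 466.  -273.7] [35.6 31.1] 57.7
slim cap 42 [ 0.4681 -0.2692  0.0801] rect [ 468. -268.] [31.5 34. ] 50.4
[1.68 7.81 0.36] 3.69 [-0.02  0.07  0.  ] 76.1
t 9.13 [ 0.4681 -0.275   0.1794] gap 1.0 F [-0.1  0.2 -0.5] 0.0
```

Slim is placed (cap top 0.083, centred). Next is the oblong bottle.

Request:
{"method": "apply_moves", "body": {"rows": [0.21, 0.98, 0, 0, 0, 0, 0.21, 0.98, 0, 0, 0, 0, 0.21, 0.98, 0, 0, 0, 0, 0.21, 0.98, 0, 0, 0, 0, 0.21, 0.98, 0, 0, 0, 0, 0.21, 0.98, 0, 0, 0, 0, 0.21, 0.97, 0, 0, 0, 0, 0.21, 0.97, 0.2, 0, 0, 0]}}

```text
time_s: 9.8
ee_pos: [0.4727, -0.0732, 0.1709]
ee_rot: [0.121, 0.993, 0.0, -0.0]
wrist_force: [0.8, -0.3, 0.1]
finger_gap: 0.997
gripper_force: 0.0
```

Request:
{"method": "apply_moves", "body": {"rows": [0, 0, 0.3, 0, 0, 0.92, 0, 0, 0.3, 0, 0, 0.92, 0, 0, 0.3, 0, 0, 0.92, 0, 0, 0.3, 0, 0, 0.92, 0, 0, 0, 0, 0, 0, 0, 0, 0, 0, 0, 0]}}

```text
time_s: 10.3
ee_pos: [0.4721, -0.0743, 0.1403]
ee_rot: [0.246, 0.969, -0.0, -0.001]
wrist_force: [-1.0, 0.9, 0.8]
finger_gap: 1.0
gripper_force: 0.0
```

```bash
python3 chk.py oblong .4742 -.0755 0 wrist; python3 chk.py oblong .4742 -.0755 0 top;python3 plan.py .4742 -.0755 .027 61.4
```

```text
oblong cap 1254 [ 0.4734 -0.0749  0.0879] rect [474.2 -75.7] [34.9 65.4] 61.3
oblong cap 0 [nan nan nan] rect [0. 0.] [0. 0.] 0.0
[-0.07 -0.01  4.57] 0.03 [-0. -0.  0.] 61.5
t 10.4 [ 0.4729 -0.0745  0.1413] gap 0.999 F [ 0.   0.8 -0.4] 0.0chk.py:10: RuntimeWarning: Mean of empty slice.
  print(n,'cap',len(cap),cap.mean(0).round(4),'rect',np.round(rc[0],1),np.round(rc[1],1),round(rc[2],1))
  ret = um.true_divide(
```

Request:
{"method": "apply_moves", "body": {"rows": [-0.03, 0, 0.75, 0, 0, 0, 0, 0, 0.75, 0, 0, 0, 0, 0, 0.75, 0, 0, 0, 0, 0, 0.75, 0, 0, 0, 0, 0, 0.75, 0, 0, 0, 0, 0, 0.5, 0, 0, 0, 0, 0, 0.25, 0, 0, 0, 0, 0, 0, 0, 0, 0]}}

```text
time_s: 11.07
ee_pos: [0.4729, -0.0747, 0.0278]
ee_rot: [0.247, 0.969, -0.0, -0.001]
wrist_force: [0.7, -0.0, 0.2]
finger_gap: 1.005
gripper_force: 0.0
```

Request:
{"method": "apply_moves", "body": {"rows": [0, 0, 0, 0, 0, 0, 0, 0, 0, 0, 0, 0, 0, 0, 0, 0, 0, 0, 0, 0, 0, 0, 0, 0, 0, 0, 0, 0, 0, 0, 0, 0, 0, 0, 0, 0, 0, 0, 0, 0, 0, 0, 0, 0, 0, 0, 0, 0], "gripper": 0.65}}

```text
time_s: 11.73
ee_pos: [0.4743, -0.075, 0.0298]
ee_rot: [0.247, 0.969, 0.0, 0.001]
wrist_force: [-1.4, -1.0, 6.3]
finger_gap: 0.382
gripper_force: 60.7
```

Request:
{"method": "apply_moves", "body": {"rows": [0, 0, -0.4, 0, 0, 0, 0, 0, -0.8, 0, 0, 0, 0, 0, -0.8, 0, 0, 0, 0, 0, -0.8, 0, 0, 0, 0, 0, -0.8, 0, 0, 0, 0, 0, -0.8, 0, 0, 0, 0, 0, -0.8, 0, 0, 0, 0, 0, -0.5, 0, 0, 0]}}

```text
time_s: 12.4
ee_pos: [0.4738, -0.0748, 0.1738]
ee_rot: [0.247, 0.969, 0.0, 0.001]
wrist_force: [0.8, -0.1, -1.8]
finger_gap: 0.386
gripper_force: 59.9
```

```bash
python3 plan.py .466 .2505 .17 61.4 .466 .2505 .17 110
```

```text
[ 6.5  11.28  0.15] 0.01 [ 0.01  0.02 -0.  ] 61.4
[0. 0. 0.] -12.15 [0. 0. 0.] 61.4
t 12.4 [ 0.4738 -0.0748  0.1738] gap 0.386 F [ 0.8 -0.1 -1.8] 59.90020573139191
```

Request:
{"method": "apply_moves", "body": {"rows": [0.3, 0.5, 0, 0, 0, 0, 0.55, 0.95, 0, 0, 0, 0, 0.55, 0.95, 0, 0, 0, 0, 0.55, 0.95, 0, 0, 0, 0, 0.55, 0.95, 0, 0, 0, 0, 0.55, 0.95, 0, 0, 0, 0, 0.55, 0.95, 0, 0, 0, 0, 0.55, 0.95, 0, 0, 0, 0]}}

```text
time_s: 13.07
ee_pos: [0.4674, 0.1331, 0.1716]
ee_rot: [0.247, 0.969, -0.0, -0.0]
wrist_force: [-0.1, 0.1, -2.5]
finger_gap: 0.389
gripper_force: 60.0
```

Request:
{"method": "apply_moves", "body": {"rows": [0.55, 0.95, 0, 0, 0, 0, 0.55, 0.95, 0, 0, 0, 0, 0.55, 0.95, 0, 0, 0, 0, 0.4, 0.7, 0, 0, 0, 0, 0.3, 0.58, 0, 0, 0, 0, 0, 0, 0, 0, 0, -0.5, 0, 0, 0, 0, 0, -1, 0, 0, 0, 0, 0, -1]}}

```text
time_s: 13.73
ee_pos: [0.4652, 0.251, 0.1713]
ee_rot: [0.159, 0.987, -0.0, -0.0]
wrist_force: [-0.7, -0.6, -1.2]
finger_gap: 0.386
gripper_force: 60.1
```

Request:
{"method": "apply_moves", "body": {"rows": [0, 0, 0, 0, 0, -1, 0, 0, 0, 0, 0, -1, 0, 0, 0, 0, 0, -1, 0, 0, 0, 0, 0, -1, 0, 0, 0, 0, 0, -1, 0, 0, 0, 0, 0, -1, 0, 0, 0, 0, 0, -1, 0, 0, 0, 0, 0, -1]}}

```text
time_s: 14.4
ee_pos: [0.4654, 0.2505, 0.1715]
ee_rot: [-0.119, 0.993, -0.0, -0.0]
wrist_force: [-1.3, -0.4, -2.2]
finger_gap: 0.386
gripper_force: 60.1
```

Request:
{"method": "apply_moves", "body": {"rows": [0, 0, 0, 0, 0, -1, 0, 0, 0, 0, 0, -0.65, 0, 0, 0, 0, 0, 0]}}

```text
time_s: 14.65
ee_pos: [0.4654, 0.2505, 0.1715]
ee_rot: [-0.174, 0.985, -0.0, -0.0]
wrist_force: [-1.1, -0.2, -2.4]
finger_gap: 0.391
gripper_force: 60.1
```

```bash
python3 wtray.py .466 .25 .07 pics/w3.png; python3 plan.py .466 .2505 .033 110
```

```text
((450.12591552734375, 246.5009765625), (58.0688591003418, 61.78639602661133), 19.965768814086914) circ ((450.5086364746094, 246.43389892578125), 41.14392852783203)
[-0.02 -0.01  5.54] -0.01 [-0.   -0.01  0.  ] 110.0
t 14.7 [0.4655 0.2505 0.1714] gap 0.385 F [-0.3  0.6 -1.8] 60.09449243545532
```

View pics/w3.png

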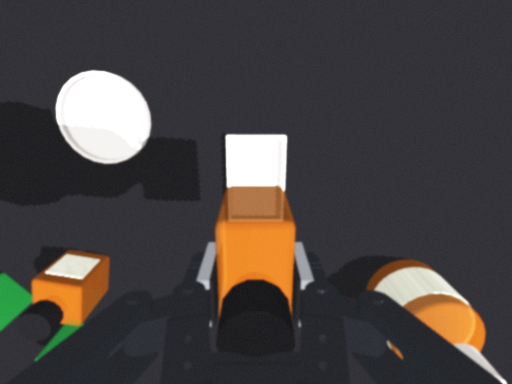

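The bottle hangs square above the oblong tray: the visible end is at (256,160), 58 mm wide at 20°, which implies a tray centre of about (0.464, 0.251). The tool is within 2 mm of that, so I'll lower.

Request:
{"method": "apply_moves", "body": {"rows": [0, 0, 0.5, 0, 0, 0, 0, 0, 0.9, 0, 0, 0, 0, 0, 0.9, 0, 0, 0, 0, 0, 0.9, 0, 0, 0, 0, 0, 0.9, 0, 0, 0, 0, 0, 0.7, 0, 0, 0, 0, 0, 0.3, 0, 0, 0, 0, 0, 0.1, 0, 0, 0]}}

```text
time_s: 15.37
ee_pos: [0.4647, 0.25, 0.0399]
ee_rot: [-0.173, 0.985, -0.0, -0.001]
wrist_force: [0.3, -0.4, -1.1]
finger_gap: 0.39
gripper_force: 60.1
```

Request:
{"method": "apply_moves", "body": {"rows": [0, 0, 0.1, 0, 0, 0, 0, 0, 0.08, 0, 0, 0, 0, 0, 0.06, 0, 0, 0, 0, 0, 0, 0, 0, 0]}}

```text
time_s: 15.7
ee_pos: [0.4662, 0.2509, 0.036]
ee_rot: [-0.174, 0.985, 0.0, 0.001]
wrist_force: [-1.0, 0.3, -1.3]
finger_gap: 0.389
gripper_force: 60.1
```

Request:
{"method": "apply_moves", "body": {"rows": [0, 0, 0.04, 0, 0, 0, 0, 0, 0.04, 0, 0, 0, 0, 0, 0, 0, 0, 0]}}

```text
time_s: 15.95
ee_pos: [0.4658, 0.2506, 0.0334]
ee_rot: [-0.174, 0.985, 0.0, 0.0]
wrist_force: [-0.1, 0.5, -1.5]
finger_gap: 0.384
gripper_force: 60.1
```

Request:
{"method": "apply_moves", "body": {"rows": [0, 0, 0.05, 0, 0, 0, 0, 0, 0, 0, 0, 0]}}

```text
time_s: 16.12
ee_pos: [0.4659, 0.2507, 0.0328]
ee_rot: [-0.174, 0.985, 0.0, 0.0]
wrist_force: [-1.8, -0.5, 4.2]
finger_gap: 0.385
gripper_force: 60.7
```

Request:
{"method": "apply_moves", "body": {"rows": [0, 0, 0.03, 0, 0, 0, 0, 0, 0, 0, 0, 0]}}

```text
time_s: 16.28
ee_pos: [0.466, 0.2506, 0.0328]
ee_rot: [-0.174, 0.985, 0.0, 0.001]
wrist_force: [-4.1, -2.8, 10.2]
finger_gap: 0.389
gripper_force: 61.5
```

Floor contact with light force. Release and lift, then on to the wide bottle.

Request:
{"method": "apply_moves", "body": {"rows": [0, 0, 0, 0, 0, 0, 0, 0, 0, 0, 0, 0, 0, 0, 0, 0, 0, 0, 0, 0, 0, 0, 0, 0, 0, 0, 0, 0, 0, 0, 0, 0, 0, 0, 0, 0], "gripper": 0}}

```text
time_s: 16.78
ee_pos: [0.4657, 0.2506, 0.0311]
ee_rot: [-0.174, 0.985, -0.0, -0.0]
wrist_force: [0.5, 0.3, -0.3]
finger_gap: 1.0
gripper_force: 0.0
```

Request:
{"method": "apply_moves", "body": {"rows": [0, 0, -0.3, 0, 0, 0, 0, 0, -0.7, 0, 0, 0, 0, 0, -0.9, 0, 0, 0, 0, 0, -0.9, 0, 0, 0, 0, 0, -0.9, 0, 0, 0, 0, 0, -0.9, 0, 0, 0, 0, 0, -0.9, 0, 0, 0, 0, 0, -0.5, 0, 0, 0]}}

```text
time_s: 17.45
ee_pos: [0.4664, 0.2509, 0.1847]
ee_rot: [-0.174, 0.985, 0.001, 0.002]
wrist_force: [1.1, -0.1, -0.9]
finger_gap: 1.0
gripper_force: 0.0
```

```bash
python3 chk.py oblong .466 .25 .003 wrist; python3 plan.py .625 -.093 .17 110
```

```text
oblong cap 899 [0.4661 0.2507 0.091 ] rect [467.1 250.6] [65.5 34.8] 19.9
[ -1.21 -15.1    0.65] 0.01 [ 0.01  0.09 -0.  ] 110.0
t 17.5 [0.4672 0.2514 0.1864] gap 1.001 F [0.8 0.4 1.9] 0.0
```

Request:
{"method": "apply_moves", "body": {"rows": [-0.08, -1, 0, 0, 0, 0, -0.08, -1, 0, 0, 0, 0, -0.08, -1, 0, 0, 0, 0, -0.08, -1, 0, 0, 0, 0, -0.08, -1, 0, 0, 0, 0, -0.08, -1, 0, 0, 0, 0, -0.08, -1, 0, 0, 0, 0, -0.08, -1, 0, 0, 0, 0]}}

```text
time_s: 18.17
ee_pos: [0.5494, 0.067, 0.181]
ee_rot: [-0.174, 0.985, 0.0, -0.0]
wrist_force: [0.5, 0.6, -0.9]
finger_gap: 1.002
gripper_force: 0.0
```

Request:
{"method": "apply_moves", "body": {"rows": [-0.08, -1, 0, 0, 0, 0, -0.08, -1, 0, 0, 0, 0, -0.08, -1, 0, 0, 0, 0, -0.08, -1, 0, 0, 0, 0, -0.08, -1, 0.2, 0, 0, 0, -0.08, -1, 0.2, 0, 0, 0, -0.09, -1, 0.2, 0, 0, 0, 0, -0.1, 0, 0, 0, 0]}}

```text
time_s: 18.83
ee_pos: [0.624, -0.097, 0.1641]
ee_rot: [-0.172, 0.985, -0.0, -0.001]
wrist_force: [0.1, 0.1, -0.6]
finger_gap: 1.003
gripper_force: 0.0
```

```bash
python3 chk.py wide .625 -.093 0 wrist; python3 plan.py .625 -.093 .037 110
```

```text
wide cap 1924 [ 0.6259 -0.0952  0.1051] rect [622.8 -96.4] [53.5 61.2] 21.6
[-0.1   0.08  5.11] -0.04 [ 0.01 -0.03  0.  ] 109.9
t 18.88 [ 0.6235 -0.0958  0.1647] gap 1.001 F [0.5 0.8 0.5] 0.0
```

Request:
{"method": "apply_moves", "body": {"rows": [-0.09, 0.02, 0.5, 0, 0, 0, 0, 0, 0.9, 0, 0, 0, 0, 0, 0.9, 0, 0, 0, 0, 0, 0.9, 0, 0, 0, 0, 0, 0.9, 0, 0, 0, 0, 0, 0.6, 0, 0, 0, 0, 0, 0.2, 0, 0, 0, 0, 0, 0.1, 0, 0, 0]}}

```text
time_s: 19.55
ee_pos: [0.6244, -0.0916, 0.0404]
ee_rot: [-0.174, 0.985, 0.0, -0.001]
wrist_force: [-0.0, -0.9, 0.6]
finger_gap: 1.0
gripper_force: 0.0
```

Request:
{"method": "apply_moves", "body": {"rows": [0, 0, 0.1, 0, 0, 0, 0, 0, 0, 0, 0, 0]}}

```text
time_s: 19.72
ee_pos: [0.6259, -0.0922, 0.0396]
ee_rot: [-0.174, 0.985, -0.0, 0.001]
wrist_force: [0.8, 0.6, -0.5]
finger_gap: 0.999
gripper_force: 0.0
```

Request:
{"method": "apply_moves", "body": {"rows": [0, 0, 0, 0, 0, 0, 0, 0, 0, 0, 0, 0, 0, 0, 0, 0, 0, 0, 0, 0, 0, 0, 0, 0, 0, 0, 0, 0, 0, 0, 0, 0, 0, 0, 0, 0], "gripper": 0.65}}

```text
time_s: 20.22
ee_pos: [0.6267, -0.0929, 0.0406]
ee_rot: [-0.174, 0.985, -0.001, 0.002]
wrist_force: [-0.3, -0.7, 6.4]
finger_gap: 0.692
gripper_force: 66.4
```

Request:
{"method": "apply_moves", "body": {"rows": [0, 0, -0.3, 0, 0, 0, 0, 0, -0.5, 0, 0, 0, 0, 0, -0.8, 0, 0, 0, 0, 0, -0.8, 0, 0, 0, 0, 0, -0.8, 0, 0, 0, 0, 0, -0.8, 0, 0, 0, 0, 0, -0.8, 0, 0, 0, 0, 0, -0.4, 0, 0, 0]}}

```text
time_s: 20.88
ee_pos: [0.6257, -0.0924, 0.1713]
ee_rot: [-0.174, 0.985, -0.0, 0.001]
wrist_force: [0.2, 0.3, -3.7]
finger_gap: 0.687
gripper_force: 65.6
```

```bash
python3 wtray.py .46 .09 .06 pics/w4.png; python3 plan.py .46 .091 .17 110
```

```text
((472.858642578125, 75.36871337890625), (88.88037109375, 55.14691162109375), 34.69712829589844) circ ((463.5513916015625, 88.99103546142578), 45.04463577270508)
[3.74 9.18 0.07] 0.01 [-0.02  0.05  0.  ] 110.0
t 20.93 [ 0.6263 -0.0925  0.1725] gap 0.691 F [ 1.  -0.2 -1.2] 65.60359773226082
```

View pics/w4.png

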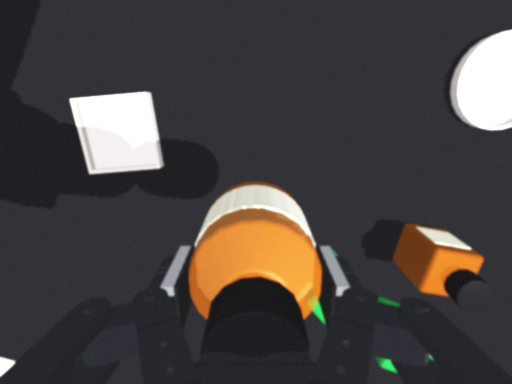

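The wide bottle hangs upright in the fingers, and the square tray is in view at (117,133). I'll measure that tray now, then carry the wide bottle.

```bash
python3 wtray.py .63 -.236 .07 pics/w5.png
```

```text
((629.0849609375, -231.8205108642578), (74.6694564819336, 78.835205078125), 24.846839904785156) circ ((629.3630981445312, -232.20623779296875), 52.4398078918457)
```

Request:
{"method": "apply_moves", "body": {"rows": [0.2, 0.5, 0, 0, 0, 0, 0.36, 0.9, 0, 0, 0, 0, 0.4, 1, 0, 0, 0, 0, 0.4, 1, 0, 0, 0, 0, 0.4, 1, 0, 0, 0, 0, 0.4, 1, 0, 0, 0, 0, 0.4, 1, 0, 0, 0, 0, 0.4, 1, 0, 0, 0, 0]}}

```text
time_s: 21.65
ee_pos: [0.4906, 0.0567, 0.167]
ee_rot: [-0.174, 0.985, 0.0, -0.001]
wrist_force: [0.6, 0.2, -3.4]
finger_gap: 0.69
gripper_force: 65.7
```

Request:
{"method": "apply_moves", "body": {"rows": [0.37, 0.8, 0, 0, 0, 0, 0.25, 0.6, 0, 0, 0, 0, 0.15, 0.35, 0, 0, 0, 0, 0, 0, 0, 0, 0, 0, 0, 0, 0, 0, 0, 0]}}

```text
time_s: 22.07
ee_pos: [0.4593, 0.0905, 0.1681]
ee_rot: [-0.174, 0.985, -0.0, -0.0]
wrist_force: [0.4, -0.3, -4.0]
finger_gap: 0.695
gripper_force: 65.8
```

```bash
python3 wtray.py .46 .09 .06 pics/w6.png; python3 plan.py .46 .091 .044 110
```

```text
((448.4619140625, 92.55967712402344), (67.27445983886719, 92.93672943115234), 12.779701232910156) circ ((460.2994079589844, 97.45732116699219), 48.98299789428711)
[-0.03  0.03  4.97] 0.01 [-0.   -0.01  0.  ] 110.0
t 22.12 [0.4597 0.0902 0.1682] gap 0.692 F [-0.2  0.3 -3.6] 65.75534313451499
```

View pics/w6.png

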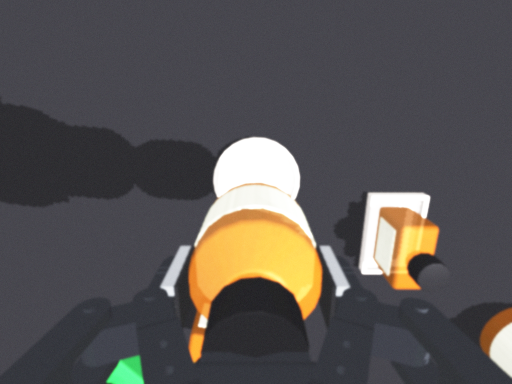

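The wide tray's arc is at (257,180), laterally centred under the bottle (256). The oblong bottle is standing well in its tray at right. Lowering.

Request:
{"method": "apply_moves", "body": {"rows": [0, 0.03, 0.5, 0, 0, 0, 0, 0, 0.8, 0, 0, 0, 0, 0, 0.8, 0, 0, 0, 0, 0, 0.8, 0, 0, 0, 0, 0, 0.8, 0, 0, 0, 0, 0, 0.6, 0, 0, 0, 0, 0, 0.2, 0, 0, 0, 0, 0, 0.1, 0, 0, 0]}}

```text
time_s: 22.78
ee_pos: [0.459, 0.0904, 0.0526]
ee_rot: [-0.173, 0.985, -0.0, -0.001]
wrist_force: [-0.3, -0.8, -3.1]
finger_gap: 0.696
gripper_force: 65.7
```

Request:
{"method": "apply_moves", "body": {"rows": [0, 0, 0.08, 0, 0, 0, 0, 0, 0.06, 0, 0, 0, 0, 0, 0.06, 0, 0, 0, 0, 0, 0, 0, 0, 0]}}

```text
time_s: 23.12
ee_pos: [0.4597, 0.0913, 0.0493]
ee_rot: [-0.174, 0.985, -0.0, 0.001]
wrist_force: [-0.0, 0.2, -4.4]
finger_gap: 0.693
gripper_force: 65.7
```

Request:
{"method": "apply_moves", "body": {"rows": [0, 0, 0.05, 0, 0, 0, 0, 0, 0.03, 0, 0, 0, 0, 0, 0, 0, 0, 0]}}

```text
time_s: 23.37
ee_pos: [0.4592, 0.0913, 0.0469]
ee_rot: [-0.174, 0.985, 0.0, 0.0]
wrist_force: [0.3, 0.8, -3.3]
finger_gap: 0.69
gripper_force: 65.7
```

Request:
{"method": "apply_moves", "body": {"rows": [0, 0, 0.05, 0, 0, 0, 0, 0, 0.05, 0, 0, 0, 0, 0, 0, 0, 0, 0]}}

```text
time_s: 23.62
ee_pos: [0.459, 0.0912, 0.044]
ee_rot: [-0.174, 0.985, 0.0, -0.0]
wrist_force: [0.6, 0.2, -2.9]
finger_gap: 0.694
gripper_force: 65.7
```

Request:
{"method": "apply_moves", "body": {"rows": [0, 0, 0.04, 0, 0, 0, 0, 0, 0, 0, 0, 0]}}

```text
time_s: 23.78
ee_pos: [0.4592, 0.0912, 0.0437]
ee_rot: [-0.174, 0.985, 0.0, 0.0]
wrist_force: [-1.9, 0.9, 1.1]
finger_gap: 0.692
gripper_force: 66.2
```

Request:
{"method": "apply_moves", "body": {"rows": [0, 0, 0.03, 0, 0, 0, 0, 0, 0, 0, 0, 0]}}

```text
time_s: 23.95
ee_pos: [0.4592, 0.0912, 0.0437]
ee_rot: [-0.174, 0.985, 0.0, 0.0]
wrist_force: [-4.9, -1.2, 7.6]
finger_gap: 0.69
gripper_force: 67.1
```

Request:
{"method": "apply_moves", "body": {"rows": [0, 0, 0, 0, 0, 0, 0, 0, 0, 0, 0, 0, 0, 0, 0, 0, 0, 0, 0, 0, 0, 0, 0, 0, 0, 0, 0, 0, 0, 0, 0, 0, 0, 0, 0, 0], "gripper": 0}}

```text
time_s: 24.45
ee_pos: [0.4593, 0.0912, 0.0425]
ee_rot: [-0.174, 0.985, -0.0, 0.0]
wrist_force: [-0.5, 0.2, -0.6]
finger_gap: 1.003
gripper_force: 0.0
```

Request:
{"method": "apply_moves", "body": {"rows": [0, 0, -0.3, 0, 0, 0, 0, 0, -0.7, 0, 0, 0, 0, 0, -0.9, 0, 0, 0, 0, 0, -0.9, 0, 0, 0, 0, 0, -0.9, 0, 0, 0, 0, 0, -0.9, 0, 0, 0, 0, 0, -0.6, 0, 0, 0, 0, 0, 0, 0, 0, 0]}}

```text
time_s: 25.12
ee_pos: [0.461, 0.0915, 0.1765]
ee_rot: [-0.174, 0.985, 0.0, 0.003]
wrist_force: [1.2, 0.0, 0.6]
finger_gap: 1.0
gripper_force: 0.0
```

```bash
python3 chk.py wide .46 .091 .003 wrist; python3 plan.py .6355 .1075 .17 110 .6355 .1075 .17 99.7
```

```text
wide cap 1802 [0.4581 0.0913 0.1081] rect [455.2  90. ] [53.7 61.5] 17.8
[-6.8  -1.8   0.21] 0.01 [-0.01  0.05  0.  ] 110.0
[0. 0. 0.] 2.57 [0. 0. 0.] 110.0
t 25.17 [0.4603 0.0914 0.1745] gap 0.998 F [ 0.9 -0.6 -0.4] 0.0
```

The wide bottle stands at (0.458, 0.091) with its cap top at 0.108. Now the square bottle.

Request:
{"method": "apply_moves", "body": {"rows": [-0.97, -0.26, 0, 0, 0, 0, -0.97, -0.26, 0, 0, 0, 0, -0.97, -0.26, 0, 0, 0, 0, -0.97, -0.26, 0, 0, 0, 0, -0.97, -0.26, 0, 0, 0, 0, -0.97, -0.25, 0, 0, 0, 0, -0.97, -0.25, 0, 0, 0, 0, 0, 0, 0, 0, 0, 0.85]}}

```text
time_s: 25.83
ee_pos: [0.637, 0.1072, 0.1694]
ee_rot: [-0.144, 0.99, -0.0, -0.001]
wrist_force: [-0.9, -0.1, -1.1]
finger_gap: 1.002
gripper_force: 0.0
```

Request:
{"method": "apply_moves", "body": {"rows": [0, 0, 0, 0, 0, 0.86, 0, 0, 0, 0, 0, 0.86, 0, 0, 0, 0, 0, 0, 0, 0, 0, 0, 0, 0]}}

```text
time_s: 26.17
ee_pos: [0.6336, 0.107, 0.1713]
ee_rot: [-0.086, 0.996, -0.0, -0.001]
wrist_force: [0.1, 0.6, -0.1]
finger_gap: 1.0
gripper_force: 0.0
```

```bash
python3 chk.py square .6355 .1075 0 wrist; python3 plan.py .6355 .1075 .032 99.7
```

```text
square cap 1169 [0.6356 0.1074 0.095 ] rect [636.1 107.4] [48.1 48.1] 9.6
[-0.08  0.01  5.59] 0.04 [ 0.   -0.02  0.  ] 99.8
t 26.22 [0.6337 0.107  0.1717] gap 1.0 F [ 0.6 -0.   0.5] 0.0
```

Request:
{"method": "apply_moves", "body": {"rows": [-0.08, 0.02, 0.5, 0, 0, 0, 0, 0, 0.9, 0, 0, 0, 0, 0, 0.9, 0, 0, 0, 0, 0, 0.9, 0, 0, 0, 0, 0, 0.9, 0, 0, 0, 0, 0, 0.9, 0, 0, 0, 0, 0, 0.4, 0, 0, 0, 0, 0, 0.1, 0, 0, 0]}}

```text
time_s: 26.88
ee_pos: [0.6342, 0.1076, 0.0325]
ee_rot: [-0.085, 0.996, -0.0, -0.002]
wrist_force: [-0.7, -0.4, -0.8]
finger_gap: 1.0
gripper_force: 0.0
```

Request:
{"method": "apply_moves", "body": {"rows": [0, 0, 0, 0, 0, 0, 0, 0, 0, 0, 0, 0, 0, 0, 0, 0, 0, 0, 0, 0, 0, 0, 0, 0, 0, 0, 0, 0, 0, 0, 0, 0, 0, 0, 0, 0, 0, 0, 0, 0, 0, 0, 0, 0, 0, 0, 0, 0], "gripper": 0.65}}

```text
time_s: 27.55
ee_pos: [0.6373, 0.1081, 0.0371]
ee_rot: [-0.085, 0.996, 0.0, 0.002]
wrist_force: [-0.5, 0.3, 6.2]
finger_gap: 0.549
gripper_force: 63.1
```

Request:
{"method": "apply_moves", "body": {"rows": [0, 0, -0.3, 0, 0, 0, 0, 0, -0.6, 0, 0, 0, 0, 0, -0.8, 0, 0, 0, 0, 0, -0.8, 0, 0, 0, 0, 0, -0.8, 0, 0, 0, 0, 0, -0.8, 0, 0, 0, 0, 0, -0.8, 0, 0, 0, 0, 0, -0.6, 0, 0, 0]}}

```text
time_s: 28.22
ee_pos: [0.6359, 0.1079, 0.1746]
ee_rot: [-0.085, 0.996, 0.0, 0.0]
wrist_force: [-0.1, -0.1, -2.4]
finger_gap: 0.55
gripper_force: 62.2
```

```bash
python3 plan.py .629 -.233 .175 99.7 .629 -.233 .175 115
```

```text
[  2.58 -13.39  -0.02] 0.01 [ 0.    0.01 -0.  ] 99.8
[0. 0. 0.] -3.82 [0. 0. 0.] 99.7
t 28.22 [0.6359 0.1079 0.1746] gap 0.55 F [-0.1 -0.1 -2.4] 62.191210985183716
```

Request:
{"method": "apply_moves", "body": {"rows": [0.1, -0.5, 0, 0, 0, 0, 0.19, -1, 0, 0, 0, 0, 0.19, -1, 0, 0, 0, 0, 0.19, -1, 0, 0, 0, 0, 0.19, -1, 0, 0, 0, 0, 0.19, -1, 0, 0, 0, 0, 0.19, -1, 0, 0, 0, 0, 0.19, -1, 0, 0, 0, 0]}}

```text
time_s: 28.88
ee_pos: [0.6315, -0.0848, 0.1715]
ee_rot: [-0.085, 0.996, 0.0, -0.001]
wrist_force: [0.3, 0.1, -3.5]
finger_gap: 0.548
gripper_force: 62.3
```

Request:
{"method": "apply_moves", "body": {"rows": [0.2, -1, 0, 0, 0, 0, 0.2, -1, 0, 0, 0, 0, 0.2, -1, 0, 0, 0, 0, 0.2, -1, 0, 0, 0, 0, 0.2, -0.9, 0, 0, 0, 0, 0.15, -0.6, 0, 0, 0, 0, 0, -0.39, 0, 0, 0, 0, 0, 0, 0, 0, 0, -0.5]}}

```text
time_s: 29.55
ee_pos: [0.6286, -0.2351, 0.1717]
ee_rot: [-0.101, 0.995, 0.0, -0.001]
wrist_force: [-0.3, 0.6, -3.1]
finger_gap: 0.55
gripper_force: 62.3
```

Request:
{"method": "apply_moves", "body": {"rows": [0, 0, 0, 0, 0, -0.8, 0, 0, 0, 0, 0, -0.9, 0, 0, 0, 0, 0, -0.9, 0, 0, 0, 0, 0, -0.7, 0, 0, 0, 0, 0, 0]}}

```text
time_s: 29.97
ee_pos: [0.629, -0.2324, 0.1721]
ee_rot: [-0.217, 0.976, 0.0, -0.0]
wrist_force: [0.9, 0.4, -2.5]
finger_gap: 0.546
gripper_force: 62.3
```

```bash
python3 wtray.py .629 -.233 .07 pics/w7.png; python3 plan.py .629 -.233 .04 115
```

```text
((619.9358520507812, -237.47976684570312), (56.7305793762207, 77.30712890625), 25.019655227661133) circ ((620.9752807617188, -237.39413452148438), 46.407371520996094)
[ 0.01 -0.02  5.29] -0.02 [ 0.01 -0.    0.  ] 114.9
t 30.02 [ 0.629  -0.2324  0.1722] gap 0.551 F [ 0.1  0.6 -1.4] 62.3310649394989
```

View pics/w7.png

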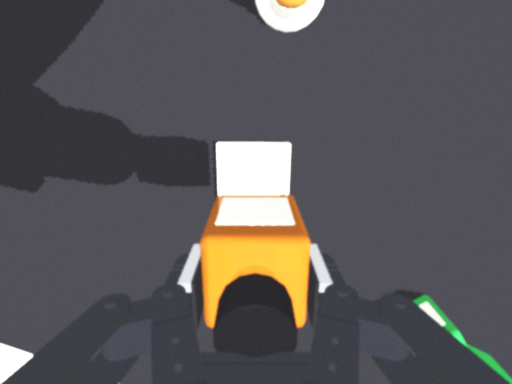

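The tray edge runs from 216 to 291 px, centred at 253 against the bottle's 255. It implies a tray centre of (0.629, -0.233), and the tool is within 1 mm with the angle matching. Lowering.

Request:
{"method": "apply_moves", "body": {"rows": [0, 0, 0.5, 0, 0, 0, 0, 0, 0.9, 0, 0, 0, 0, 0, 0.9, 0, 0, 0, 0, 0, 0.9, 0, 0, 0, 0, 0, 0.9, 0, 0, 0, 0, 0, 0.5, 0, 0, 0, 0, 0, 0.2, 0, 0, 0, 0, 0, 0.1, 0, 0, 0]}}

```text
time_s: 30.68
ee_pos: [0.6285, -0.2325, 0.0489]
ee_rot: [-0.216, 0.976, 0.001, -0.001]
wrist_force: [0.4, 1.2, -2.8]
finger_gap: 0.55
gripper_force: 62.3
```

Request:
{"method": "apply_moves", "body": {"rows": [0, 0, 0.1, 0, 0, 0, 0, 0, 0.08, 0, 0, 0, 0, 0, 0.06, 0, 0, 0, 0, 0, 0, 0, 0, 0]}}

```text
time_s: 31.02
ee_pos: [0.6294, -0.233, 0.0446]
ee_rot: [-0.216, 0.976, -0.0, 0.0]
wrist_force: [-0.6, -0.7, -3.4]
finger_gap: 0.553
gripper_force: 62.3
```

Request:
{"method": "apply_moves", "body": {"rows": [0, 0, 0.04, 0, 0, 0, 0, 0, 0.04, 0, 0, 0, 0, 0, 0, 0, 0, 0]}}

```text
time_s: 31.27
ee_pos: [0.6291, -0.233, 0.0421]
ee_rot: [-0.216, 0.976, -0.0, 0.0]
wrist_force: [-0.1, 0.2, -2.6]
finger_gap: 0.551
gripper_force: 62.3
```

Request:
{"method": "apply_moves", "body": {"rows": [0, 0, 0.04, 0, 0, 0, 0, 0, 0.04, 0, 0, 0, 0, 0, 0, 0, 0, 0]}}

```text
time_s: 31.52
ee_pos: [0.6291, -0.233, 0.0402]
ee_rot: [-0.216, 0.976, -0.0, 0.0]
wrist_force: [0.9, -0.3, -1.3]
finger_gap: 0.549
gripper_force: 62.3
```

Request:
{"method": "apply_moves", "body": {"rows": [0, 0, 0.04, 0, 0, 0, 0, 0, 0, 0, 0, 0]}}

```text
time_s: 31.68
ee_pos: [0.6292, -0.233, 0.0401]
ee_rot: [-0.216, 0.976, -0.0, 0.0]
wrist_force: [-2.8, 0.9, 3.8]
finger_gap: 0.552
gripper_force: 62.9
```

Request:
{"method": "apply_moves", "body": {"rows": [0, 0, 0.02, 0, 0, 0, 0, 0, 0, 0, 0, 0]}}

```text
time_s: 31.85
ee_pos: [0.6291, -0.2331, 0.0401]
ee_rot: [-0.216, 0.976, -0.0, 0.0]
wrist_force: [-3.7, 1.9, 6.4]
finger_gap: 0.55
gripper_force: 63.6
```

Request:
{"method": "apply_moves", "body": {"rows": [0, 0, 0, 0, 0, 0, 0, 0, 0, 0, 0, 0, 0, 0, 0, 0, 0, 0, 0, 0, 0, 0, 0, 0, 0, 0, 0, 0, 0, 0, 0, 0, 0, 0, 0, 0], "gripper": 0}}

```text
time_s: 32.35
ee_pos: [0.6291, -0.2329, 0.0383]
ee_rot: [-0.216, 0.976, 0.0, -0.0]
wrist_force: [0.2, 2.0, -0.0]
finger_gap: 0.998
gripper_force: 0.0
```

Request:
{"method": "apply_moves", "body": {"rows": [0, 0, -0.3, 0, 0, 0, 0, 0, -0.7, 0, 0, 0, 0, 0, -0.9, 0, 0, 0, 0, 0, -0.9, 0, 0, 0, 0, 0, -0.9, 0, 0, 0, 0, 0, -0.9, 0, 0, 0, 0, 0, -0.6, 0, 0, 0, 0, 0, 0, 0, 0, 0]}}

```text
time_s: 33.02
ee_pos: [0.6307, -0.2335, 0.1734]
ee_rot: [-0.216, 0.976, -0.002, 0.003]
wrist_force: [1.4, 0.6, 0.2]
finger_gap: 0.999
gripper_force: 0.0
```

Request:
{"method": "apply_moves", "body": {"rows": [1, 0, 0, 0, 0, 0, 1, 0, 0, 0, 0, 0, 1, 0, 0, 0, 0, 0, 1, 0, 0, 0, 0, 0, 1, 0, -0.5, 0, 0, 0, 1, 0, -0.5, 0, 0, 0, 1, 0, -0.5, 0, 0, 0, 0, 0, 0, 0, 0, 0]}}

```text
time_s: 33.68
ee_pos: [0.4677, -0.3084, 0.2084]
ee_rot: [-0.214, 0.977, -0.001, 0.0]
wrist_force: [-0.4, -0.4, 1.1]
finger_gap: 0.999
gripper_force: 0.0
```

```bash
python3 chk.py square .629 -.233 .003 wrist; python3 chk.py wide .46 .091 .003 top; python3 chk.py slim .466 -.275 .003 side; python3 chk.py oblong .466 .251 .003 top;python3 chk.py square .629 -.233 .003 side
python3 - <<'E'
from rig import r
import cv2
p,d=r.capture('top');cv2.imwrite('pics/top9.png',p);print(r.read_state()['time_s'])
E
```

```text
square cap 425 [ 0.6216 -0.2365  0.0967] rect [ 627.7 -233.7] [49.1 48. ] 24.9
wide cap 114 [0.4586 0.0912 0.1092] rect [458.1  91.4] [61.1 57.9] 89.2
slim cap 40 [ 0.468  -0.2696  0.0797] rect [ 467.8 -267.9] [30.3 33.4] 57.5
oblong cap 70 [0.4658 0.2505 0.0913] rect [466.5 250.4] [66.5 35.7] 19.7
square cap 51 [ 0.6266 -0.2272  0.0948] rect [ 625.9 -226.7] [49.6 49.2] 24.2
33.9833
```

View pics/top9.png

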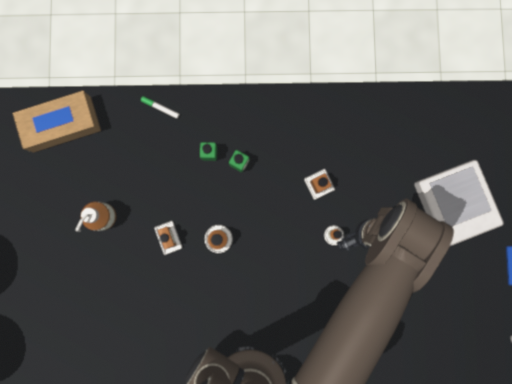

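The final top view shows all four bottles standing inside their trays at (168,238), (218,239), (320,184) and (334,235). Measured centres are within about 3 mm of the trays. The dispenser at (97,216) is where it was. The beaker is hidden behind the arm, but the gripper never came near it and is now at 0.21 m height. Handing in.

```bash
python3 -c "
from rig import r
print(r.hand_in())"
```

```text
the job is handed in; nothing more can be done
None
```

I stood all four bottles upright in their matching trays, within about 3 mm of centre by camera, and handed the job in at about 34 s of robot time; the hand-in returned no verdict, and the beaker was behind the arm in the last picture, so I didn't confirm it by eye.

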